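# Seat and clamp a wood blank in a toggle-clamp jig by touch alone

### The arm

A 7-joint arm with a two-finger parallel gripper is mounted at the origin on a cart in front of the work surface, level with it; the furniture and walls round the work are solid. World frame = base frame: x ahead of the robot, y to its left, z up, the work surface at z = 0. Lengths are in mm, angles in rad, forces in N, time in s.
With the tool pointing down it reaches from about 350 to 900 mm from the base axis. Payload 8.1 kg.
Tool frame: the origin (TCP) lies on the centre line of the jaws, within the pads' length; the fingertips stand arm.tcp_to_tips ahead of it and the grasp point (between the pads) lies 3 mm ahead of it (arm.tcp_to_tips is the distance from the TCP to the fingertips, in mm); z points along the fingers, y is the line along which they close (so a half turn about z gives the same grasp; the last joint's range is limited). The gripper opens to 92 mm and grips with 3 to 60 N. Pads are 19 mm wide; open, the fingers measure 130 mm over their backs; the gripper's body (75 mm by 190 mm) begins 47 mm behind the grasp point.
Start: joints at [-1.295, 0.434, 0.025, 1.573, -0.012, 1.134, -0.075], TCP at [231.156, 580.696, 248.742] pointing down, gripper open.
Joint ranges: [-2.62, 2.62], [-0.44, 2.09], [-1.27, 1.32], [0.08, 2.57], [-1.32, 4.46], [0.12, 2], [-2.74, 2.74]. Speed limits (rad/s): [2.22, 2.22, 3.01, 3.01, 3.14, 3.14, 3.14].

### API

Orientations are given as a rotation vector (axis times angle).
In Python, from bench import arm gives the robot as it stands.
- The arm moves only by the tool drive_tool, never from a script. Its argument "series" is a list that holds one entry, the list of rows, each a list of 7 numbers: the shift along the tool's x, y, z each as a share of 0.03 m, from -1 to 1, then the turn, a rotation vector about the tool's x, y, z each as a share of 4 degrees, from -1 to 1, then the opening, from 0 (shut) to 1 (fully open). In form: [[[dx, dy, dz, rx, ry, rz, fingers], ...]]. A call has 1 to 12 rows; each row shifts and turns the commanded pose from where the row before left it, along the tool's axes as they then stand; what a row does not reach is not made up. A row lasts 1/12 s, in which the tool goes at most 41.7 mm and 7.16 degrees, less where a joint would pass 70% of its speed; a pose out of reach is approached as far as the arm can. A call with a number of a shift or a turn outside -1 to 1 is refused whole. A call with a gripper value outside its range is refused whole. The fingers move at their own pace and stop on an object; "force" is the grip in N (left out, the last holds). Time passes only in rows, so rows that do not move let the fingers close. It gives the time, the measured TCP pose, the force, the opening and the grip force at its end, in the units of the state.
- arm.state(): the state, without advancing time (a new reading comes with each control period).
- arm.snapshot(name): name is "scene" or "top"; returns a dict with "image" (480x640x3 uint8, red, green, blue), "fx", "fy", "cx", "cy" (pixels), "world_from_camera" (4x4, takes a point from camera to world coordinates). Camera axes: x right, y up, looking along -z (the intrinsics and any distortion apply to the point x, -y, -z); pixel columns grow to the right and rows downward; lengths in mm; the calibration is good to about 2 mm. A picture is of the moment at which its call begins. There is no depth.
- arm.job_done(): hands the job in; it is judged then, once.
The state is a dict: "t": time; "q": joint angles; "qvel": joint speeds; "effort": joint torques, N m; "tcp_pos": TCP position; "orientation": TCP orientation; "contact_force": force on the tool from outside, world axes, zero at the start; "torque": the same for the moment, N m; "opening": opening from 0.0 (shut) to 1.0 (fully open); "gripper_force": force on a finger pad.
Only numpy, scipy, OpenCV 4.12 (cv2) and the standard library are available. Lean on these libraries where they do the work, as an engineer would, in place of code of your own. Each camera call takes 0.05 s, during which the arm holds its last target. There are 200 camera calls.

### The job

Fix the pale pine offcut in the clamping jig ready for the grinder, touching with the fingertips only: first gently push its near long edge until its far edge lies flat along the back fence, then gently push its right-hand end until its left end meets the end stop (still flat along the fence), and last press the red clamp handle fully down so that the rubber foot holds the wood. Do not grip or lift the wood, and leave the other things on the bench where they are.

Things in the scene. Friction and masses are not known exactly. Their poses are not given: they have to be found in the camera images.
- jig: clamping jig, fixed to the bench: plywood base 18 mm thick from x=-128 to +103, y=-165 to +97 mm, with a dark back fence along y and a short dark end stop at the left, both 14 mm above the base; a steel toggle clamp stands behind the fence. Origin on the bench under the foot of the fence's front face, at the clamp's middle; x away from the robot, y left along the fence, z up; yaw within 0.2 rad
- corner (a point): inner corner of the jig on the base's top (18 mm over the bench), where the fence's front face (x=0, from y=-210 to +22 mm; fence 22 mm thick) meets the end stop's face (y=0, from x=-75 to -3 mm); axes as the jig's. It is at x=0, y=70 mm in the jig's frame. Fully seated, the wood's origin is at x=-22.5, y=-70, z=0 mm in this frame
- blank: pale pine offcut, loose, 45 mm (x) by 140 mm (y) by 22 mm high, about 0.1 kg, lying on the jig's base; origin at the centre of its underside; y along its length to the left, x ahead, as the jig's. It starts about 10 to 40 mm off the fence and 15 to 45 mm short of the stop, turned by up to 0.12 rad; it slides easily
- near_edge (a point): middle of the wood's near long side face (towards the robot), 11 mm above its underside, to be pushed towards +x of the jig; the space in front and above is free (the open clamp stays behind the plane of the fence's face, up to 140 mm over the bench)
- right_end (a point): middle of the wood's right-hand end face, 11 mm above its underside, to be pushed towards +y of the jig
- handle (a joint): hinge of the red clamp handle, rad: 0 = open (pointing back and up, 0.8 above level), 0.8 = fully down (level, at its limit). Starts at 0 to 0.1; has friction, stays where it is left, takes about 6 to 15 N at the grip. As it goes down the clamp's bar swings over the fence by itself and its sprung rubber foot bears on the wood with about 3.5 N
- handle_grip (a point): point on the upper side of the red grip (round bar 19 mm thick, red from 49 to 130 mm from the axis), 95 mm from the axis. The hinge axis runs along jig y at jig x=62, z=66 mm. Jig coordinates, y=0: open x=121, z=141; fully down x=157, z=76 mm. A press straight down at jig x=135 mm until the fingertips are 76 mm above the bench takes it fully down
- foot: the black rubber foot (17 mm wide) on a steel spindle at the free end of the clamp's bar, which swings with the handle; origin where the spindle passes through the bar, 33.5 mm from the foot's face
- die_grinder: green die grinder, 318 mm long; bystander, origin at the centre of its underside
- glue_bottle: yellow wood-glue bottle, 178 mm tall; bystander, origin at the centre of its underside
- try_square: steel combination square, 300 mm long; bystander, origin at the centre of its underside
- tape_measure: yellow tape measure, 80 mm long, 66 mm tall; bystander, origin at the centre of its underside
- sanding_block: cork sanding block, 114 mm long; bystander, origin at the centre of its underside
- walnut_block: dark walnut block 40x60x40 mm; bystander, origin at the centre of its underside
- bit_box: blue bit box, 152 mm long; bystander, origin at the centre of its underside
- mug: white spotted mug, 91 mm tall; bystander, origin at the centre of its underside
- pencil: red pencil, 142 mm long, on the jig's base behind the fence; bystander, origin at the centre of its underside
Not all that is in view belongs to the job. What is shaped like the blank but turquoise is not meant.

How it is judged (in metres and radians):
On the way, in this order (a step that is already met when the one before it is completed fails the run):
1. the wood lies flat along the back fence, pushed by the near edge (x of blank in the frame of corner above -0.025 m and angle between the y axis of blank and the y axis of jig, either way round below 0.035 rad), for 0.2 s.
2. the wood is along the fence and its left end is against the end stop (all of step 1 and y of blank in the frame of corner above -0.0725 m), for 0.2 s.
3. the clamp handle is fully down and the foot bears on the wood (all of step 2 and value of joint handle above 0.76 rad and contact force between foot and blank above 1 N), for 0.2 s.
At the end, for the whole second after the job is handed in: The wood is at rest in the jig, within 2.5 mm of the fence and of the end stop and within 0.035 rad of the fence's direction; the handle is down past 0.76 rad and the rubber foot presses on the wood with more than 1 N (all of step 3 and linear speed of blank below 0.01 m/s and z of blank in the frame of corner below 0.004 m); the robot touches nothing.
It fails at once if the wood is lifted (more than 6 mm off the base) or tipped (z of blank in the frame of corner above 0.006 m or angle between blank's own z axis and vertical above 0.15 rad).
It fails at once if the wood is struck or pressed hard by the fingers (over 45 N) (contact force between the fingers and blank above 45 N).
It fails at once if the handle is pressed with more than 60 N (contact force between the fingers and handle above 60 N).
It fails at once if the clamp is brought down (past 0.5 rad) while the wood is not home against fence and stop (value of joint handle above 0.5 rad and not (x of blank in the frame of corner above -0.025 m and angle between the y axis of blank and the y axis of jig, either way round below 0.035 rad and y of blank in the frame of corner above -0.0725 m)).
It fails at once if a bystander is moved by more than 20 mm (distance of any of die_grinder, glue_bottle, try_square, tape_measure, sanding_block, walnut_block, bit_box, mug, pencil from where it was at the start of the episode above 0.02 m).
It also fails if it takes over 51 s, if anything falls off the work surface, if the arm or the gripper's body presses on something with over 40 N, if the wrist force passes 120 N, or if a joint passes its speed limit or range.

## Working session

There is one attempt and no reset: what is moved stays moved. The work goes in short steps, Python scripts to look and compute and a tool call to move; the robot and the scene stay as the last step left them, time stands still between calls to the robot, and variables do not carry over. Pictures are saved under pics/ and viewed, at most 10 in all, crops included, and the job is handed in when it is done.

Besides the shell and the picture viewer there is one more tool, called after "Call:" as a command line: name --argument value ..., lists and objects as JSON in quotes. drive_tool: Moves the arm, as the interface text tells. Its arguments: {"type":"object","properties":{"series":{"type":"array"},"force":{"type":"number"}},"required":["series"]}

```bash
mkdir -p pics; cat > h.py <<'E'
import numpy as np, cv2
from bench import arm
def ray(s,u,v):
    M=np.array(s["world_from_camera"]);d=np.array([(u-s["cx"])/s["fx"],-(v-s["cy"])/s["fy"],-1.])
    return M[:3,3],M[:3,:3]@d
def onz(s,u,v,z):
    o,d=ray(s,u,v);return (o+d*(z-o[2])/d[2])[:2]
def proj(s,p):
    M=np.array(s["world_from_camera"]);c=M[:3,:3].T@(np.array(p,float)-M[:3,3])
    return np.array([s["cx"]+s["fx"]*c[0]/-c[2],s["cy"]-s["fy"]*c[1]/-c[2]])
def save(s,n): cv2.imwrite("pics/"+n,s["image"][:,:,::-1])
E
python3 - <<'E'
from h import *
st=arm.state();print(st,arm.tcp_to_tips)
for n in("scene","top"):
    s=arm.snapshot(n);save(s,n+"0.png");print({k:v for k,v in s.items() if k!="image"})
E
```

```text
{'t': 0.0, 'q': array([-1.29460116,  0.43521139,  0.0249897 ,  1.57407714, -0.01159758,
        1.1339786 , -0.07512315]), 'qvel': array([ 0.00147097,  0.00169292, -0.00215519, -0.00010228,  0.00016223,
        0.00069718,  0.0012686 ]), 'effort': array([-1.05462186e-03, -6.67864251e+01,  9.84246768e-01, -3.14471734e+01,
       -6.06815284e-02,  4.24493209e-02,  1.44230276e-04]), 'tcp_pos': array([231.01446157, 580.24346317, 247.96004974]), 'orientation': array([-5.91597325e-01, -3.08524328e+00,  2.39215539e-03]), 'contact_force': array([0.12790281, 0.13735504, 0.03281184]), 'torque': array([ 0.04848283,  0.00037851, -0.0155924 ]), 'gripper_force': 0.0, 'opening': 1.002537240269438} 22.0
{'fx': 622.2297836417014, 'fy': 622.2297836417014, 'cx': 310.03023447488, 'cy': 239.93435645612743, 'world_from_camera': array([[ 5.76679096e-01,  3.26001067e-01, -7.49109154e-01,
        -9.78152655e+02],
       [-8.16951261e-01,  2.23775556e-01, -5.31521531e-01,
        -1.12313609e+03],
       [-5.64426855e-03,  9.18503024e-01,  3.95373668e-01,
         9.02367027e+02],
       [ 0.00000000e+00,  0.00000000e+00,  0.00000000e+00,
         1.00000000e+00]])}
{'fx': 446.136339839917, 'fy': 446.136339839917, 'cx': 316.5682687163085, 'cy': 238.49318676650879, 'world_from_camera': array([[ 1.67836225e-02,  9.91507330e-01, -1.28963267e-01,
         3.95714359e+02],
       [-9.99742241e-01,  1.46691756e-02, -1.73281998e-02,
        -6.86406942e+01],
       [-1.52892523e-02,  1.29220856e-01,  9.91497962e-01,
         1.27201464e+03],
       [ 0.00000000e+00,  0.00000000e+00,  0.00000000e+00,
         1.00000000e+00]])}
```

View pics/scene0.png

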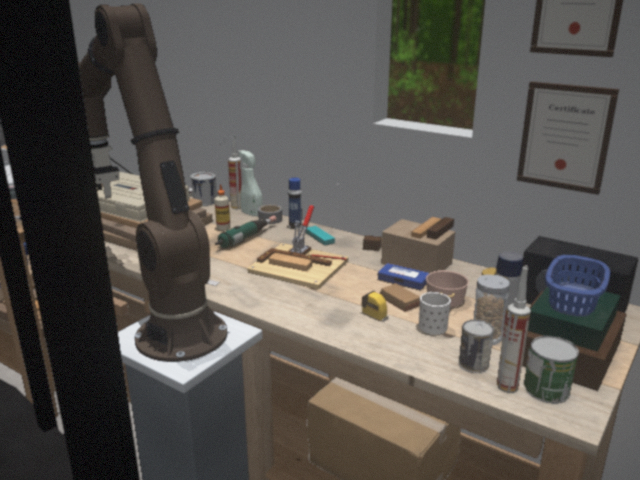

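View pics/top0.png

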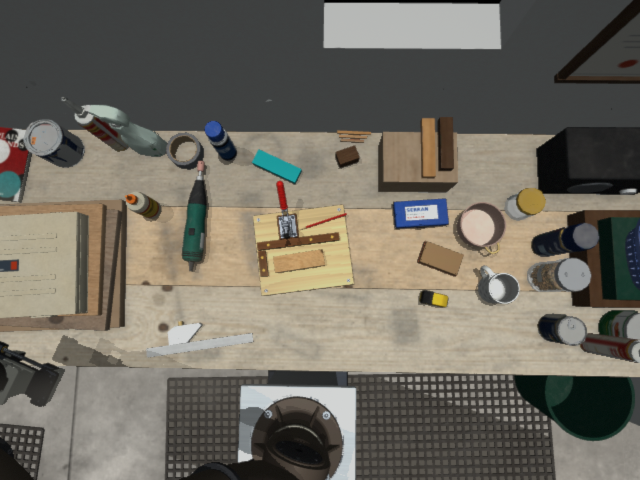

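The scene view shows the jig at about (298,262), with the handle raised. In the top view the jig's base spans (254–352, 205–293), with the fence at row ~240, the end stop at (263,262), the wood at (300,261) and the red handle at (282,195). I'll enlarge both for measuring.

```bash
python3 - <<'E'
from h import *
t=arm.snapshot("top")["image"][170:305,240:365,::-1];s=arm.snapshot("scene")["image"][195:295,235:360,::-1]
f=lambda i,k:cv2.resize(i,None,fx=k,fy=k,interpolation=cv2.INTER_CUBIC)
a=f(t,3.2);b=f(s,3.2);c=np.zeros((max(a.shape[0],b.shape[0]),a.shape[1]+b.shape[1],3),np.uint8)
c[:a.shape[0],:a.shape[1]]=a;c[:b.shape[0],a.shape[1]:]=b;print(c.shape);cv2.imwrite("pics/crop1.png",c)
# masks
s=arm.snapshot("top");hsv=cv2.cvtColor(s["image"],cv2.COLOR_RGB2HSV)
for p in[(250,260,'stop?')]:pass
for (u,v) in [(262,262),(300,240),(300,261),(275,250),(325,280),(282,195),(300,255)]: print(u,v,s["image"][v,u],hsv[v,u])
E
```

```text
(432, 800, 3)
262 262 [101  70  47] [ 13 136 101]
300 240 [101  65  41] [ 12 151 101]
300 261 [191 151 101] [ 17 120 191]
275 250 [206 184 132] [ 21  92 206]
325 280 [210 194 141] [ 23  84 210]
282 195 [146  24  19] [  1 222 146]
300 255 [193 156 107] [ 17 114 193]
```

View pics/crop1.png

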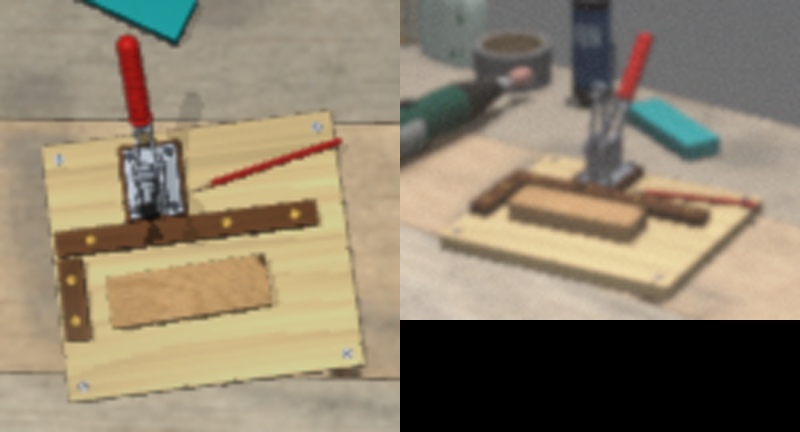

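The crop shows the jig turned slightly anticlockwise. Fence top front edge runs from about (58,252) to (317,222) in the crop, the stop's inner face is near x=90, and the wood's corners are near (106,277), (265,255), (272,302), (112,328). The clamp is open with the red grip pointing back.

```bash
cat > meas.py <<'E'
from h import *
def base_jig(s):
    # base corners (hand-read from crop1) refined via least-squares rigid fit to the known rectangle at z=18
    px=np.array([(43,148),(330,112),(363,362),(70,402)])/3.2+[240,170]
    P=np.array([onz(s,u,v,18) for u,v in px]); J=np.array([(103,97),(103,-165),(-128,-165),(-128,97)],float)
    return fit(J,P)
def fit(J,P):
    a=J-J.mean(0);b=P-P.mean(0);th=np.arctan2((a[:,0]*b[:,1]-a[:,1]*b[:,0]).sum(),(a*b).sum())
    R=np.array([[np.cos(th),-np.sin(th)],[np.sin(th),np.cos(th)]]);o=P.mean(0)-R@J.mean(0)
    return o,th,R,P-(J@R.T+o)
def wood(s,o,R,box=(255,360,240,280)):
    hsv=cv2.cvtColor(s["image"],cv2.COLOR_RGB2HSV);m=cv2.inRange(hsv,(12,99,150),(19,150,235))
    k=np.zeros_like(m);k[box[2]:box[3],box[0]:box[1]]=255;m=cv2.morphologyEx(m&k,cv2.MORPH_CLOSE,np.ones((3,3)))
    c=max(cv2.findContours(m,cv2.RETR_EXTERNAL,cv2.CHAIN_APPROX_NONE)[0],key=cv2.contourArea)
    P=np.array([onz(s,*p[0],40) for p in c]);r=cv2.minAreaRect(((P-o)@R).astype(np.float32))
    return r,m
E
python3 - <<'E'
from meas import *
s=arm.snapshot("top");o,th,R,res=base_jig(s);print("base",o,th,res.round(1).tolist())
hsv=cv2.cvtColor(s["image"],cv2.COLOR_RGB2HSV)
m=cv2.inRange(hsv,(5,90,50),(17,200,130));k=np.zeros_like(m);k[228:282,253:345]=255;m&=k
cs=[c for c in cv2.findContours(m,cv2.RETR_EXTERNAL,cv2.CHAIN_APPROX_NONE)[0] if cv2.contourArea(c)>40]
for c in cs:
    P=np.array([onz(s,*p[0],32) for p in c]);r=cv2.minAreaRect(P.astype(np.float32));print("dark",r,((cv2.boxPoints(r)-o)@R).round(1).tolist())
r,_=wood(s,o,R);print("wood in jig",r,cv2.boxPoints(r).round(1).tolist())
# scene check
sc=arm.snapshot("scene")
for j in[(103,97),(103,-165),(-128,-165),(-128,97)]: 
    w=R@np.array(j)+o;print(proj(sc,[*w,18]).round(1), ((proj(sc,[*w,18])-[235,195])*3.2).round(0))
E
```

```text
base [534.29114791  26.7608584 ] 0.14284234543392949 [[-2.1, -2.5], [-3.2, 0.8], [3.5, 2.9], [1.8, -1.2]]
dark ((521.3309936523438, 2.2934722900390625), (94.16046905517578, 235.03160095214844), 13.16534423828125) [[-73.4, 90.6], [-53.0, -143.5], [40.8, -135.4], [20.4, 98.8]]
wood in jig ((-43.274864196777344, -18.99864959716797), (43.50461959838867, 140.5081787109375), 1.4774268865585327) [[-66.80000305175781, 50.70000076293945], [-63.20000076293945, -89.80000305175781], [-19.700000762939453, -88.69999694824219], [-23.299999237060547, 51.79999923706055]]
[281.5 242.3] [149. 151.]
[348.8 256. ] [364. 195.]
[318.6 284.1] [268. 285.]
[246.6 267.6] [ 37. 232.]
```

```bash
python3 - <<'E'
from meas import *
s=arm.snapshot("top");o,th,R,res=base_jig(s)
hsv=cv2.cvtColor(s["image"],cv2.COLOR_RGB2HSV)
m=cv2.inRange(hsv,(5,90,40),(17,220,140))
v,u=np.nonzero(m[225:285,250:348]);v+=225;u+=250
P=(np.array([onz(s,a,b,32) for a,b in zip(u,v)])-o)@R
# fence: per-column front/back edges
def edge(sel,key,lo,hi,ax,f):
    out=[]
    for a in np.arange(lo,hi,4):
        q=P[(abs(P[:,ax]-a)<2.5)&sel(P)]
        if len(q)>2: out.append((a,f(q[:,1-ax])))
    out=np.array(out)
    for _ in range(3):
        c=np.polyfit(*out.T,1);r=out[:,1]-np.polyval(c,out[:,0]);out=out[abs(r)<max(2.,2*np.median(abs(r)))]
    print(key,c,len(out),r.std())
F=lambda p:(p[:,0]>-12)&(p[:,0]<35)
edge(F,"fence front x(y)",-130,60,1,np.min);edge(F,"fence back",-130,0,1,np.max)
S=lambda p:(p[:,1]>60)&(p[:,1]<105)
edge(S,"stop inner y(x)",-70,-10,0,np.min);edge(S,"stop outer",-70,-10,0,np.max)
q=P[F(P)];print("fence y range",q[:,1].min(),q[:,1].max());q=P[S(P)];print("stop x min",q[:,0].min())
# handle red in both views
for n in("top","scene"):
    t=arm.snapshot(n);h=cv2.cvtColor(t["image"],cv2.COLOR_RGB2HSV)
    mm=cv2.inRange(h,(0,170,60),(6,255,255))|cv2.inRange(h,(174,170,60),(180,255,255))
    b=(260,292,170,220) if n=="top" else (290,325,195,240)
    v,u=np.nonzero(mm[b[2]:b[3],b[0]:b[1]]);print(n,u.min()+b[0],u.max()+b[0],v.min()+b[2],v.max()+b[2],len(u))
    for a in(0,.1):
        for L in(49,130):
            g=.8-a;w=R@np.array([62+L*np.cos(g),0])+o;print(a,L,proj(t,[*w,66+L*np.sin(g)]).round(1))
E
```

```text
fence front x(y) [-1.31303998e-03  2.18447119e+00] 46 0.8189948522458634
fence back [ 0.02660867 23.94834641] 27 0.9959996544854417
stop inner y(x) [-1.52068459e-02  7.12401587e+01] 15 0.8254230794836614
stop outer [1.09769035e-02 9.19769310e+01] 15 0.8666713127847387
fence y range -137.81228267769492 92.37885310528968
stop x min -71.90480576378079
top 277 286 181 208 162
0 49 [283.9 207.8]
0 130 [279.4 181.9]
0.1 49 [283.9 206.9]
0.1 130 [279.4 179.5]
scene 305 311 207 223 34
0 49 [304.5 225.8]
0 130 [311.8 204.9]
0.1 49 [305.  226.5]
0.1 130 [313.  206.6]
```

Jig found: origin about (535, 27) and yaw 0.143, with under 1 mm of fence and stop disagreement. The wood is about 21 mm off the fence and 19 mm short of the stop. I'll turn the open gripper so that tool y lies along jig y (tool x = -jig x), then move in front of the wood. Pushing with both fingertips squares it to the fence.

Call:
drive_tool --series '[[[0, 0, 0, 0, 0, -0.934, 1], [0, 0, 0, 0, 0, -0.934, 1], [0, 0, 0, 0, 0, -0.934, 1], [0, 0, 0, 0, 0, -0.934, 1], [0, 0, 0, 0, 0, -0.934, 1], [0, 0, 0, 0, 0, -0.934, 1], [0, 0, 0, 0, 0, -0.934, 1], [0, 0, 0, 0, 0, -0.934, 1], [0, -0.5, 0, 0, 0, 0, 1], [0, -1, 0, 0, 0, 0, 1], [0, -1, 0, 0, 0, 0, 1], [0, -1, 0, 0, 0, 0, 1]]]'

```text
t: 1.5
tcp_pos: [246.1, 475.6, 248.5]
orientation: [0.225, -3.134, 0.0]
contact_force: [0.4, 0.4, -0.1]
opening: 0.998
gripper_force: 0.0
```

```bash
cat > st.py <<'E'
from h import *
from scipy.spatial.transform import Rotation as Ro
O=np.array([535,26.8]);c,s_=np.cos(.1428),np.sin(.1428);R=np.array([[c,-s_],[s_,c]])
def st():
    s=arm.state();p=s["tcp_pos"];M=Ro.from_rotvec(s["orientation"]).as_matrix()
    print("t %.2f"%s["t"],"jig",((p[:2]-O)@R).round(1),"tipz %.1f"%(p[2]-22),"y-yaw",round(np.arctan2(-M[0,1],M[1,1])-.1428,4),"z",M[:,2].round(3),"F(jig)",(s["contact_force"][:2]@R).round(1),s["contact_force"][2].round(1),"q",s["q"].round(2))
if __name__=="__main__": st()
E
python3 st.py
```

```text
t 1.50 jig [-222.1  485.3] tipz 226.5 y-yaw 0.0003 z [-0. -0. -1.] F(jig) [0.4 0.3] -0.1 q [-1.12  0.3  -0.09  1.79  0.03  1.06  0.49]
```

Call:
drive_tool --series '[[[-0.24, -1, 0, 0, 0, 0, 1], [-0.24, -1, 0, 0, 0, 0, 1], [-0.24, -1, 0, 0, 0, 0, 1], [-0.24, -1, 0, 0, 0, 0, 1], [-0.24, -1, 0, 0, 0, 0, 1], [-0.24, -1, 0, 0, 0, 0, 1], [-0.24, -1, 0, 0, 0, 0, 1], [-0.24, -1, 0, 0, 0, 0, 1], [-0.24, -1, 0, 0, 0, 0, 1], [-0.24, -1, 0, 0, 0, 0, 1], [-0.24, -1, 0, 0, 0, 0, 1], [-0.24, -1, 0, 0, 0, 0, 1]]]'

```text
t: 2.5
tcp_pos: [383.2, 131.3, 249.0]
orientation: [-0.224, 3.133, 0.001]
contact_force: [1.6, 0.3, 0.0]
opening: 1.001
gripper_force: 0.0
```

Call:
drive_tool --series '[[[-0.24, -1, 0, 0, 0, 0, 1], [-0.24, -1, 0, 0, 0, 0, 1], [-0.24, -1, 0, 0, 0, 0, 1], [-0.24, -1, 0, 0, 0, 0, 1], [-0.24, -0.6, 0.5, 0, 0, 0, 1], [0, 0, 1, 0, 0, 0, 1], [0, 0, 1, 0, 0, 0, 1], [0, 0, 1, 0, 0, 0, 1], [0, 0, 0, 0, 0, 0, 1], [0, 0, 0, 0, 0, 0, 1]]]'

```text
t: 3.33
tcp_pos: [437.2, 1.0, 143.4]
orientation: [0.223, -3.131, 0.001]
contact_force: [0.2, 0.3, 0.7]
opening: 0.999
gripper_force: 0.0
```

```bash
python3 st.py
```

```text
t 3.33 jig [-100.4  -11.6] tipz 121.4 y-yaw -0.0003 z [-0.003 -0.001 -1.   ] F(jig) [0.2 0.2] 0.7 q [-0.37  0.27  0.3   2.16 -0.12  0.73  1.72]
```

Call:
drive_tool --series '[[[0, -0.25, 0.8, 0, 0, 0, 1], [0, 0, 0.8, 0, 0, 0, 1], [0, 0, 0.8, 0, 0, 0, 1], [0, 0, 0.5, 0, 0, 0, 1], [0, 0, 0.28, 0, 0, 0, 1], [0, 0, 0, 0, 0, 0, 1], [0, 0, 0, 0, 0, 0, 1], [0, 0, 0, 0, 0, 0, 1]]]'

```text
t: 4.0
tcp_pos: [440.3, -6.0, 49.7]
orientation: [-0.224, 3.131, 0.001]
contact_force: [-0.0, -0.7, -0.4]
opening: 1.001
gripper_force: 0.0
```

```bash
python3 - <<'E'
from st import *
st();f=lambda i,k:cv2.resize(i,None,fx=k,fy=k,interpolation=cv2.INTER_CUBIC)
a=f(arm.snapshot("top")["image"][170:305,240:365,::-1],3.2);b=f(arm.snapshot("scene")["image"][195:295,235:360,::-1],3.2)
c=np.zeros((a.shape[0],800,3),np.uint8);c[:,:400]=a;c[:b.shape[0],400:]=b;cv2.imwrite("pics/crop2.png",c)
E
```

```text
t 4.00 jig [-98.4 -19. ] tipz 27.7 y-yaw 0.0001 z [ 0.002  0.001 -1.   ] F(jig) [-0.1 -0.7] -0.4 q [-0.29  0.45  0.23  2.23 -0.22  0.48  1.83]
```

View pics/crop2.png

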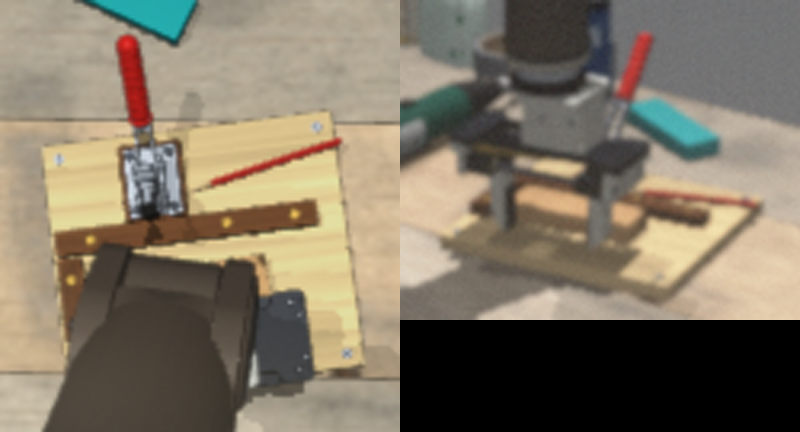

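The picture shows both fingertips in front of the wood's near edge, low and level. Next, the gentle push.

Call:
drive_tool --series '[[[-0.15, 0, 0, 0, 0, 0, 1], [-0.15, 0, 0, 0, 0, 0, 1], [-0.12, 0, 0, 0, 0, 0, 1], [-0.12, 0, 0, 0, 0, 0, 1], [-0.12, 0, 0, 0, 0, 0, 1], [-0.12, 0, 0, 0, 0, 0, 1], [-0.12, 0, 0, 0, 0, 0, 1], [-0.12, 0, 0, 0, 0, 0, 1], [-0.1, 0, 0, 0, 0, 0, 1], [-0.08, 0, 0, 0, 0, 0, 1], [0, 0, 0, 0, 0, 0, 1]]]'

```text
t: 5.02
tcp_pos: [475.5, -0.9, 48.3]
orientation: [-0.224, 3.133, -0.0]
contact_force: [0.1, 0.9, 1.1]
opening: 1.002
gripper_force: 0.0
```

```bash
python3 st.py
```

```text
t 5.02 jig [-62.8 -19. ] tipz 26.3 y-yaw 0.0001 z [ 0.001 -0.    -1.   ] F(jig) [0.2 0.9] 1.1 q [-0.29  0.49  0.23  2.15 -0.22  0.53  1.82]
```

Call:
drive_tool --series '[[[-0.05, 0, 0, 0, 0, 0, 1], [-0.05, 0, 0, 0, 0, 0, 1], [-0.05, 0, 0, 0, 0, 0, 1], [-0.05, 0, 0, 0, 0, 0, 1], [-0.04, 0, 0, 0, 0, 0, 1], [0, 0, 0, 0, 0, 0, 1], [0, 0, 0, 0, 0, 0, 1]]]'

```text
t: 5.6
tcp_pos: [482.2, 0.0, 48.4]
orientation: [-0.224, 3.133, 0.0]
contact_force: [0.5, 0.0, -0.7]
opening: 0.996
gripper_force: 0.0
```

```bash
python3 st.py
```

```text
t 5.60 jig [-56.1 -19. ] tipz 26.4 y-yaw -0.0001 z [ 0.  0. -1.] F(jig) [ 0.5 -0. ] -0.7 q [-0.29  0.49  0.24  2.13 -0.22  0.53  1.82]
```

Now in ~0.6 mm steps until contact with the fence shows as force.

Call:
drive_tool --series '[[[-0.03, 0, 0, 0, 0, 0, 1], [-0.03, 0, 0, 0, 0, 0, 1], [0, 0, 0, 0, 0, 0, 1], [0, 0, 0, 0, 0, 0, 1]]]'

```text
t: 5.93
tcp_pos: [483.5, 0.2, 48.3]
orientation: [0.224, -3.133, -0.0]
contact_force: [-1.7, -0.4, 1.7]
opening: 1.002
gripper_force: 0.7
```

```bash
python3 st.py
```

```text
t 5.93 jig [-54.7 -19. ] tipz 26.3 y-yaw -0.0002 z [-0.  0. -1.] F(jig) [-1.8 -0.2] 1.7 q [-0.29  0.5   0.24  2.13 -0.22  0.54  1.82]
```

Call:
drive_tool --series '[[[-0.03, 0, 0, 0, 0, 0, 1], [-0.02, 0, 0, 0, 0, 0, 1], [0, 0, 0, 0, 0, 0, 1], [0, 0, 0, 0, 0, 0, 1], [0, 0, 0, 0, 0, 0, 1]]]'

```text
t: 6.35
tcp_pos: [483.6, 0.2, 48.1]
orientation: [0.223, -3.131, -0.0]
contact_force: [-6.1, -0.3, 4.9]
opening: 1.001
gripper_force: 2.9
```

```bash
python3 st.py
```

```text
t 6.35 jig [-54.6 -19. ] tipz 26.1 y-yaw -0.0004 z [-0.003 -0.    -1.   ] F(jig) [-6.1  0.5] 4.9 q [-0.29  0.5   0.24  2.13 -0.22  0.54  1.82]
```

The wood has seated: the tool stalled at jig x = -54.6 with 6 N, as predicted. I'll back off, lift, and go round to the right-hand end.

Call:
drive_tool --series '[[[0.1, 0, 0, 0, 0, 0, 1], [0.3, 0, 0, 0, 0, 0, 1], [0.4, 0, 0, 0, 0, 0, 1], [0, 0, -0.7, 0, 0, 0, 1], [0, 0, -0.7, 0, 0, 0, 1], [0, -0.8, -0.6, 0, 0, 0, 1], [0, -1, 0, 0, 0, 0, 1], [0, -1, 0, 0, 0, 0, 1], [-0.5, -1, 0, 0, 0, 0, 1], [-0.6, -1, 0, 0, 0, 0, 1], [-0.6, -0.3, 0, 0, 0, 0, 1], [0, 0, 0, 0, 0, 0, 1]]]'

```text
t: 7.35
tcp_pos: [537.1, -150.2, 108.8]
orientation: [-0.219, 3.13, -0.004]
contact_force: [0.9, 0.0, 1.0]
opening: 1.0
gripper_force: 0.0
```

Call:
drive_tool --series '[[[0, 0, 0, 0, 0, 0, 1], [0, 0, 0, 0, 0, 0, 1]]]'

```text
t: 7.52
tcp_pos: [532.7, -146.5, 108.0]
orientation: [0.225, -3.133, -0.001]
contact_force: [-0.7, -0.3, -0.5]
opening: 0.995
gripper_force: 0.0
```

```bash
python3 - <<'E'
from st import *
from meas import wood
st();s=arm.snapshot("top");save(s,"top3.png")
r,m=wood(s,O,R,(268,330,244,276));print(r,cv2.boxPoints(r).round(1).tolist())
f=lambda i,k:cv2.resize(i,None,fx=k,fy=k,interpolation=cv2.INTER_CUBIC)
a=f(s["image"][170:305,240:365,::-1],3.2);b=f(arm.snapshot("scene")["image"][195:295,235:360,::-1],3.2)
c=np.zeros((a.shape[0],800,3),np.uint8);c[:,:400]=a;c[:b.shape[0],400:]=b;cv2.imwrite("pics/crop3.png",c)
E
```

```text
t 7.52 jig [ -26.9 -171.3] tipz 86.0 y-yaw 0.0003 z [-0.001  0.001 -1.   ] F(jig) [-0.8 -0.2] -0.5 q [-0.04  0.49  0.29  1.92 -0.2   0.76  2.08]
((-21.65850257873535, -9.324333190917969), (121.00666046142578, 44.98899459838867), 89.84918212890625) [[-44.29999923706055, -69.80000305175781], [0.699999988079071, -69.9000015258789], [1.0, 51.099998474121094], [-44.0, 51.20000076293945]]
```

View pics/crop3.png

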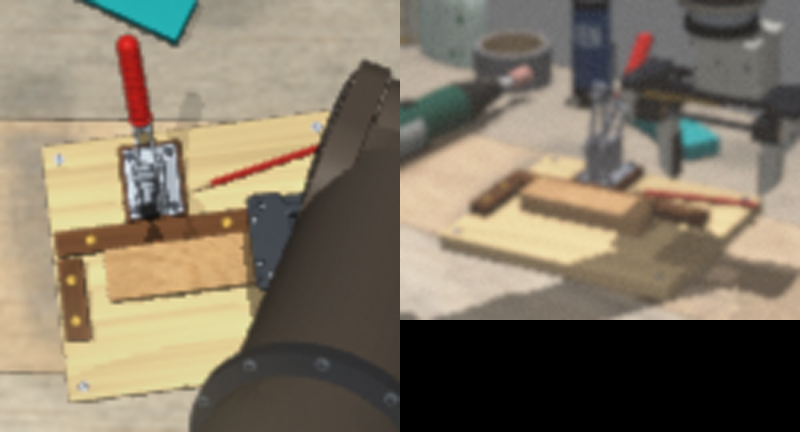

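The wood now lies flat along the fence, with its left end at jig y ≈ 51 (19 mm short of the stop). The left finger hovers about 17 mm beyond its right end, so I'll go down and push.

Call:
drive_tool --series '[[[0, 0, 0.6, 0, 0, 0, 1], [0, 0, 0.6, 0, 0, 0, 1], [0, 0, 0.5, 0, 0, 0, 1], [0, 0, 0.28, 0, 0, 0, 1], [0, 0, 0, 0, 0, 0, 1], [0, 0.2, 0, 0, 0, 0, 1], [0, 0.15, 0, 0, 0, 0, 1], [0, 0.1, 0, 0, 0, 0, 1], [0, 0.08, 0, 0, 0, 0, 1], [0, 0, 0, 0, 0, 0, 1]]]'

```text
t: 8.45
tcp_pos: [531.8, -130.5, 49.5]
orientation: [-0.226, 3.133, 0.0]
contact_force: [-0.8, 0.0, -0.3]
opening: 1.002
gripper_force: 0.0
```

```bash
python3 st.py
```

```text
t 8.45 jig [ -25.6 -155.2] tipz 27.5 y-yaw 0.0011 z [ 0.001  0.    -1.   ] F(jig) [-0.8  0.2] -0.3 q [-0.04  0.57  0.26  1.98 -0.24  0.62  2.08]
```

Call:
drive_tool --series '[[[0, 0.08, 0, 0, 0, 0, 1], [0, 0.08, 0, 0, 0, 0, 1], [0, 0.08, 0, 0, 0, 0, 1], [0, 0.08, 0, 0, 0, 0, 1], [0, 0.06, 0, 0, 0, 0, 1], [0, 0.06, 0, 0, 0, 0, 1], [0, 0, 0, 0, 0, 0, 1], [0, 0, 0, 0, 0, 0, 1]]]'

```text
t: 9.12
tcp_pos: [529.5, -118.1, 48.9]
orientation: [0.224, -3.133, -0.0]
contact_force: [1.0, 0.8, -0.2]
opening: 1.0
gripper_force: 0.0
```

```bash
python3 st.py
```

```text
t 9.12 jig [ -26.1 -142.7] tipz 26.9 y-yaw 0.0002 z [-0.  0. -1.] F(jig) [1.1 0.6] -0.2 q [-0.07  0.56  0.26  1.99 -0.24  0.62  2.06]
```

Call:
drive_tool --series '[[[0, 0.05, 0, 0, 0, 0, 1], [0, 0.05, 0, 0, 0, 0, 1], [0, 0.05, 0, 0, 0, 0, 1], [0, 0.05, 0, 0, 0, 0, 1], [0, 0.03, 0, 0, 0, 0, 1], [0, 0, 0, 0, 0, 0, 1], [0, 0, 0, 0, 0, 0, 1]]]'

```text
t: 9.7
tcp_pos: [528.6, -111.3, 48.9]
orientation: [0.224, -3.134, -0.0]
contact_force: [-0.0, 0.6, 0.0]
opening: 1.001
gripper_force: 0.0
```

```bash
python3 - <<'E'
from st import *
from meas import wood
st();s=arm.snapshot("top")
r,m=wood(s,O,R,(264,330,244,276));print(cv2.boxPoints(r).round(1).tolist())
E
```

```text
t 9.70 jig [ -26.  -135.8] tipz 26.9 y-yaw 0.0002 z [-0.  0. -1.] F(jig) [0.1 0.6] 0.0 q [-0.08  0.56  0.26  2.   -0.24  0.61  2.05]
[[-43.900001525878906, -37.099998474121094], [6.300000190734863, -37.20000076293945], [6.599999904632568, 68.30000305175781], [-43.599998474121094, 68.4000015258789]]
```

Call:
drive_tool --series '[[[0, 0.03, 0, 0, 0, 0, 1], [0, 0.03, 0, 0, 0, 0, 1], [0, 0, 0, 0, 0, 0, 1], [0, 0, 0, 0, 0, 0, 1]]]'

```text
t: 10.08
tcp_pos: [528.3, -109.7, 48.9]
orientation: [-0.224, 3.134, 0.0]
contact_force: [-0.2, -0.2, 0.1]
opening: 1.005
gripper_force: 0.1
```

```bash
python3 st.py
```

```text
t 10.08 jig [ -26.1 -134.1] tipz 26.9 y-yaw 0.0001 z [-0.  0. -1.] F(jig) [-0.2 -0.2] 0.1 q [-0.08  0.56  0.26  2.   -0.24  0.61  2.05]
```

Call:
drive_tool --series '[[[0, 0.02, 0, 0, 0, 0, 1], [0, 0.02, 0, 0, 0, 0, 1], [0, 0, 0, 0, 0, 0, 1], [0, 0, 0, 0, 0, 0, 1]]]'

```text
t: 10.42
tcp_pos: [528.1, -108.5, 48.9]
orientation: [-0.224, 3.134, 0.0]
contact_force: [0.1, -0.3, -0.1]
opening: 0.999
gripper_force: 0.2
```

```bash
python3 st.py
```

```text
t 10.42 jig [ -26.1 -133. ] tipz 26.9 y-yaw -0.0 z [ 0.  0. -1.] F(jig) [ 0.  -0.4] -0.1 q [-0.08  0.56  0.26  2.   -0.24  0.61  2.05]
```

Call:
drive_tool --series '[[[0, 0.03, 0, 0, 0, 0, 1], [0, 0.03, 0, 0, 0, 0, 1], [0, 0, 0, 0, 0, 0, 1], [0, 0, 0, 0, 0, 0, 1]]]'

```text
t: 10.75
tcp_pos: [527.9, -106.6, 48.9]
orientation: [0.224, -3.134, -0.0]
contact_force: [-0.9, -1.2, 0.3]
opening: 1.002
gripper_force: 0.1
```

```bash
python3 - <<'E'
from st import *
from meas import wood
st();s=arm.snapshot("top")
r,m=wood(s,O,R,(264,330,248,276));print(cv2.boxPoints(r).round(1).tolist())
E
```

```text
t 10.75 jig [ -26.1 -131. ] tipz 26.9 y-yaw 0.0002 z [-0.  0. -1.] F(jig) [-1.  -1.1] 0.3 q [-0.09  0.56  0.26  2.   -0.24  0.61  2.04]
[[-45.20000076293945, -31.799999237060547], [-0.5, -32.5], [1.2000000476837158, 70.0999984741211], [-43.5, 70.80000305175781]]
```

Call:
drive_tool --series '[[[0, 0.03, 0, 0, 0, 0, 1], [0, 0.02, 0, 0, 0, 0, 1], [0, 0, 0, 0, 0, 0, 1], [0, 0, 0, 0, 0, 0, 1], [0, 0, 0, 0, 0, 0, 1]]]'

```text
t: 11.22
tcp_pos: [527.8, -105.8, 49.0]
orientation: [-0.223, 3.133, -0.001]
contact_force: [1.2, -4.5, -1.1]
opening: 0.997
gripper_force: 1.9
```

```bash
python3 st.py
```

```text
t 11.22 jig [ -26.  -130.2] tipz 27.0 y-yaw -0.0005 z [ 0. -0. -1.] F(jig) [ 0.5 -4.6] -1.1 q [-0.09  0.56  0.26  2.   -0.24  0.61  2.04]
```

The wood met the stop, with 4.6 N and the tool stalled. I'll back off, rise, shut the fingers and check the result.

Call:
drive_tool --series '[[[0, -0.1, 0, 0, 0, 0, 1], [0, -0.3, 0, 0, 0, 0, 1], [0, -0.5, 0, 0, 0, 0, 1], [0, 0, -0.7, 0, 0, 0, 1], [0, 0, -1, 0, 0, 0, 1], [0, 0, -1, 0, 0, 0, 0.5], [0, 0, -1, 0, 0, 0, 0], [0, 0, -1, 0, 0, 0, 0], [0, 0, -1, 0, 0, 0, 0], [0, -0.5, -0.3, 0, 0, 0, 0], [0, -0.5, 0, 0, 0, 0, 0], [0, 0, 0, 0, 0, 0, 0]]]'

```text
t: 12.22
tcp_pos: [536.0, -165.1, 230.2]
orientation: [-0.219, 3.132, -0.003]
contact_force: [-0.4, -0.6, 0.5]
opening: 0.546
gripper_force: 0.0
```

```bash
python3 - <<'E'
from st import *
from meas import wood
st();s=arm.snapshot("top")
r,m=wood(s,O,R,(264,330,244,276));print(cv2.boxPoints(r).round(1).tolist())
f=lambda i,k:cv2.resize(i,None,fx=k,fy=k,interpolation=cv2.INTER_CUBIC)
a=f(s["image"][170:305,240:365,::-1],3.2);b=f(arm.snapshot("scene")["image"][195:295,235:360,::-1],3.2)
c=np.zeros((a.shape[0],800,3),np.uint8);c[:,:400]=a;c[:b.shape[0],400:]=b;cv2.imwrite("pics/crop4.png",c)
E
```

```text
t 12.22 jig [ -26.3 -190.1] tipz 208.2 y-yaw -0.0029 z [ 0.002 -0.002 -1.   ] F(jig) [-0.5 -0.5] 0.5 q [-0.06  0.35  0.36  1.78 -0.14  1.03  2.06]
[[-44.0, -68.80000305175781], [0.699999988079071, -68.9000015258789], [1.0, 71.0999984741211], [-43.599998474121094, 71.19999694824219]]
```

View pics/crop4.png

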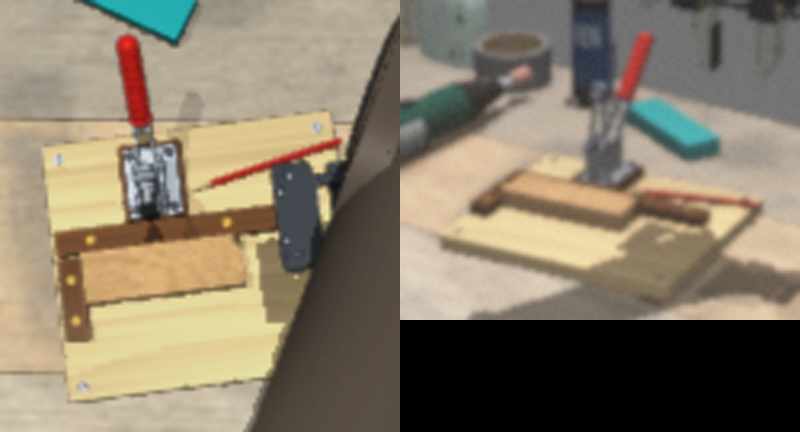

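The wood sits in the corner, flat on the fence and against the stop, at jig y -69 to 71. Next, move over the handle with the fingers shut.

Call:
drive_tool --series '[[[-0.77, 0.91, 0, 0, 0, 0, 0], [-0.77, 0.91, 0, 0, 0, 0, 0], [-0.77, 0.91, 0, 0, 0, 0, 0], [-0.77, 0.91, 0, 0, 0, 0, 0], [-0.77, 0.91, 0, 0, 0, 0, 0], [-0.77, 0.91, 0, 0, 0, 0, 0], [-0.77, 0.91, 0, 0, 0, 0, 0], [0, 0, 0, 0, 0, 0, 0], [0, 0, 0, 0, 0, 0, 0], [0, 0, 0, 0, 0, 0, 0]]]'

```text
t: 13.15
tcp_pos: [667.9, 50.5, 228.0]
orientation: [0.225, -3.131, 0.001]
contact_force: [-0.8, -0.4, 0.5]
opening: 0.003
gripper_force: 0.0
```

```bash
python3 st.py
```

```text
t 13.15 jig [134.9   4.6] tipz 206.0 y-yaw 0.0007 z [-0.002 -0.001 -1.   ] F(jig) [-0.9 -0.3] 0.5 q [-0.35  0.53  0.3   1.49 -0.17  1.14  1.7 ]
```

Call:
drive_tool --series '[[[0, -0.12, 0.5, 0, 0, 0, 0], [0, 0, 0.5, 0, 0, 0, 0], [0, 0, 0.25, 0, 0, 0, 0], [0, 0, 0.15, 0, 0, 0, 0], [0, 0, 0.15, 0, 0, 0, 0], [0, 0, 0.15, 0, 0, 0, 0], [0, 0, 0.15, 0, 0, 0, 0], [0, 0, 0.15, 0, 0, 0, 0], [0, 0, 0.15, 0, 0, 0, 0], [0, 0, 0.15, 0, 0, 0, 0], [0, 0, 0, 0, 0, 0, 0]]]'

```text
t: 14.07
tcp_pos: [670.2, 46.8, 161.0]
orientation: [-0.224, 3.131, 0.0]
contact_force: [-0.4, -0.3, 4.3]
opening: 0.006
gripper_force: 1.8
```

```bash
python3 st.py
```

```text
t 14.07 jig [136.6   0.5] tipz 139.0 y-yaw -0.0002 z [ 0.003  0.    -1.   ] F(jig) [-0.5 -0.3] 4.3 q [-0.33  0.59  0.29  1.57 -0.19  1.01  1.72]
```

Contact shows as 4.3 N upward. I'll press on down at the same pace, 63 mm still to go.

Call:
drive_tool --series '[[[0, 0, 0.15, 0, 0, 0, 0], [0, 0, 0.15, 0, 0, 0, 0], [0, 0, 0.15, 0, 0, 0, 0], [0, 0, 0.15, 0, 0, 0, 0], [0, 0, 0.15, 0, 0, 0, 0], [0, 0, 0.15, 0, 0, 0, 0], [0, 0, 0.15, 0, 0, 0, 0], [0, 0, 0.15, 0, 0, 0, 0], [0, 0, 0, 0, 0, 0, 0]]]'

```text
t: 14.82
tcp_pos: [671.4, 47.1, 125.6]
orientation: [-0.224, 3.128, 0.001]
contact_force: [1.9, -0.1, 5.0]
opening: 0.002
gripper_force: 2.1
```

```bash
python3 st.py
```

```text
t 14.82 jig [137.9   0.6] tipz 103.6 y-yaw -0.0 z [ 0.005  0.001 -1.   ] F(jig) [ 1.9 -0.3] 5.0 q [-0.32  0.63  0.28  1.6  -0.2   0.94  1.73]
```

Call:
drive_tool --series '[[[0, 0, 0.12, 0, 0, 0, 0], [0, 0, 0.12, 0, 0, 0, 0], [0, 0, 0.12, 0, 0, 0, 0], [0, 0, 0.12, 0, 0, 0, 0], [0, 0, 0.12, 0, 0, 0, 0], [0, 0, 0.12, 0, 0, 0, 0], [0, 0, 0, 0, 0, 0, 0], [0, 0, 0, 0, 0, 0, 0]]]'

```text
t: 15.48
tcp_pos: [671.9, 47.2, 104.5]
orientation: [-0.224, 3.127, 0.001]
contact_force: [3.2, -0.0, 4.9]
opening: 0.001
gripper_force: 2.5
```

```bash
python3 st.py
```

```text
t 15.48 jig [138.4   0.7] tipz 82.5 y-yaw -0.0 z [ 0.006  0.001 -1.   ] F(jig) [ 3.1 -0.5] 4.9 q [-0.32  0.65  0.27  1.62 -0.21  0.9   1.74]
```

Call:
drive_tool --series '[[[0, 0, 0.05, 0, 0, 0, 0], [0, 0, 0.05, 0, 0, 0, 0], [0, 0, 0.05, 0, 0, 0, 0], [0, 0, 0, 0, 0, 0, 0], [0, 0, 0, 0, 0, 0, 0]]]'

```text
t: 15.9
tcp_pos: [672.6, 47.3, 100.5]
orientation: [-0.224, 3.126, 0.001]
contact_force: [5.8, 0.6, 6.3]
opening: 0.01
gripper_force: 3.2
```

```bash
python3 st.py
```

```text
t 15.90 jig [139.1   0.7] tipz 78.5 y-yaw 0.0001 z [ 0.008  0.001 -1.   ] F(jig) [ 5.8 -0.2] 6.3 q [-0.32  0.66  0.27  1.62 -0.21  0.89  1.74]
```

Now on in small steps to the limit, watching the force.

Call:
drive_tool --series '[[[0, 0, 0.04, 0, 0, 0, 0], [0, 0, 0.04, 0, 0, 0, 0], [0, 0, 0.03, 0, 0, 0, 0], [0, 0, 0, 0, 0, 0, 0], [0, 0, 0, 0, 0, 0, 0]]]'

```text
t: 16.32
tcp_pos: [673.0, 47.3, 98.0]
orientation: [-0.224, 3.125, 0.001]
contact_force: [3.3, 0.4, 12.7]
opening: 0.005
gripper_force: 6.2
```

```bash
python3 st.py
```

```text
t 16.32 jig [139.5   0.7] tipz 76.0 y-yaw 0.0 z [ 0.009  0.001 -1.   ] F(jig) [ 3.3 -0. ] 12.7 q [-0.32  0.66  0.27  1.62 -0.21  0.88  1.74]
```

Call:
drive_tool --series '[[[0, 0, 0.03, 0, 0, 0, 0], [0, 0, 0.03, 0, 0, 0, 0], [0, 0, 0, 0, 0, 0, 0], [0, 0, 0, 0, 0, 0, 0], [0, 0, 0, 0, 0, 0, 0]]]'

```text
t: 16.73
tcp_pos: [673.1, 47.3, 97.3]
orientation: [-0.223, 3.124, 0.002]
contact_force: [-0.6, 0.3, 21.1]
opening: 0.008
gripper_force: 10.9
```

```bash
python3 st.py
```

```text
t 16.73 jig [139.6   0.6] tipz 75.3 y-yaw -0.0 z [ 0.009  0.002 -1.   ] F(jig) [-0.5  0.4] 21.1 q [-0.32  0.66  0.27  1.62 -0.21  0.88  1.74]
```

The handle is at its limit: 21 N, with the tool stalled at 75 mm. I'll lift clear straight up and away.

Call:
drive_tool --series '[[[0, 0, -0.1, 0, 0, 0, 0], [0, 0, -0.3, 0, 0, 0, 0], [0, 0, -0.8, 0, 0, 0, 0], [0, 0, -1, 0, 0, 0, 0], [0, 0, -1, 0, 0, 0, 0], [0, 0, -1, 0, 0, 0, 0], [0, 0, -1, 0, 0, 0, 0], [0, -1, 0, 0, 0, 0, 0], [0, -1, 0, 0, 0, 0, 0], [0, -1, 0, 0, 0, 0, 0], [0, -1, 0, 0, 0, 0, 0], [0, -1, 0, 0, 0, 0, 0]]]'

```text
t: 17.73
tcp_pos: [690.3, -103.1, 249.4]
orientation: [-0.224, 3.134, 0.0]
contact_force: [-0.3, 0.3, 0.3]
opening: 0.002
gripper_force: 0.0
```

Call:
drive_tool --series '[[[0, -1, 0, 0, 0, 0, 0], [0, -1, 0, 0, 0, 0, 0], [0, 0, 0, 0, 0, 0, 0], [0, 0, 0, 0, 0, 0, 0], [0, 0, 0, 0, 0, 0, 0]]]'

```text
t: 18.15
tcp_pos: [698.8, -160.6, 248.8]
orientation: [0.224, -3.133, -0.001]
contact_force: [0.7, 1.0, 0.8]
opening: 0.006
gripper_force: 0.0
```

```bash
python3 - <<'E'
from st import *
st();s=arm.snapshot("top")
f=lambda i,k:cv2.resize(i,None,fx=k,fy=k,interpolation=cv2.INTER_CUBIC)
a=f(s["image"][170:305,240:365,::-1],3.2);t=arm.snapshot("scene");b=f(t["image"][195:295,235:360,::-1],3.2)
c=np.zeros((a.shape[0],800,3),np.uint8);c[:,:400]=a;c[:b.shape[0],400:]=b;cv2.imwrite("pics/crop5.png",c)
for n,q in(("top",s),("scene",t)):
    for L in(49,130):print(n,((proj(q,[*(R@np.array([62+L,1])+O),66])-([240,170] if n=="top" else [235,195]))*3.2+([0,0] if n=="top" else [400,0])).round(0))
E
```

```text
t 18.15 jig [ 135.5 -208.8] tipz 226.8 y-yaw -0.0003 z [-0.     0.001 -1.   ] F(jig) [0.9 0.9] 0.8 q [-0.04  0.6   0.33  1.33 -0.2   1.24  2.02]
top [141. 112.]
top [130.  21.]
scene [629. 124.]
scene [662.  99.]
```

View pics/crop5.png

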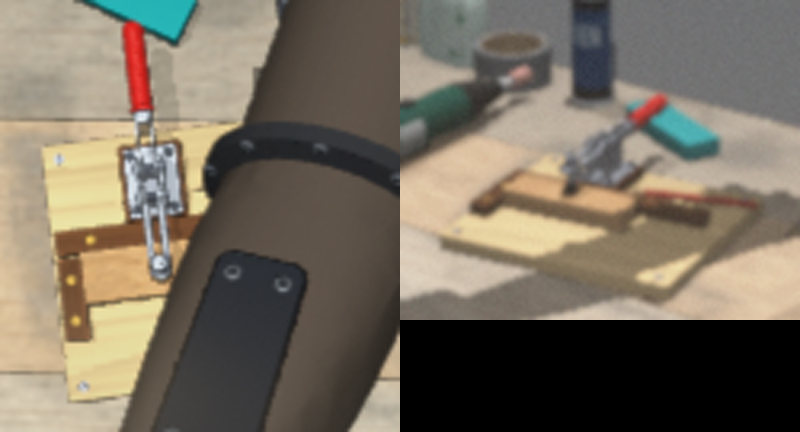

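The handle lies level where predicted (tip near (132,25) in the top crop and (662,100) in the scene crop). The foot bears on the wood, which is still in its corner, and the arm is clear.

```bash
python3 -c "
from bench import arm
print(arm.job_done())"
```

```text
the job is handed in; nothing more can be done
None
```

I handed the job in at about 18 s: the last pictures show the wood flat along the fence and against the end stop, the handle fully down with the foot on the wood, and the arm clear; no verdict came back.

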